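# Check the bench tools back into their foam inlay

### The job

The job is finished: pick the four hand tools (the blue screwdriver, the small red screwdriver, the black side cutters and the tweezers) out of what lies on the bench and put each one into its own cut-out in the foam inlay, fully down on the cut-out's floor and with its blade, jaws or tips pointing the way the painted outline does (away from you). Leave the red test probe and the flux tin where they lie.

Things in the scene. Friction and masses are not known exactly. Their poses are not given: they have to be found in the camera images.
- blue_driver: Blue precision screwdriver lying on the bench, 160 long, handle 18 wide and 17 high. Origin: underside, middle of the length; x points to the blade, z up. The round, slightly tapering-ended handle runs from x = -80 to +20 mm, the thin 4 mm shaft from +20 to +80. Grip across the handle about x = -20 mm. About 40 g.
- red_driver: Small red precision screwdriver lying on the bench, 130 long, handle 12 wide and 12 high. Origin: underside, middle of the length; x points to the blade, z up. The handle runs from x = -65 to +35 mm, the thin shaft on to +65. Grip across the handle about x = -10 mm. About 40 g.
- cutters: Side cutters with two black handles, lying flat and slightly open (rigid here), 109 long, 52 wide, 12 high. Origin: underside, middle of the length; x points to the jaws, z up. The handles bow out: their outer width is 47 mm at x = -49, 52 at x = -24, 37 at x = +6 and 20 at x = +23 mm; the grey head, 20 wide, runs from +19 to +54. Grip across both handles about x = -15 mm (50 mm wide). About 80 g.
- tweezers: Steel tweezers lying flat (rigid here), 127 long, 15 wide at the middle, 8 high. Origin: underside, middle of the length; y points to the joined back end, so the tips point along -y; z up. Grip across both arms at the middle. About 16 g.
- foam_blue: Black foam block 200 x 80 x 25 mm, one of four abreast in a grey tray; blue outline on its yellow floor. Origin: underside, middle of the end near the robot; x along it, away from the robot. Floor at z = 13, top 25. A finger channel, floor-deep, crosses all blocks at x = 55 to 105. Cut-out 176 long, 32 wide; slack 7 mm sideways, 8 endways. Tool seated: origin x = 100, y 0, z 13, blade to +x.
- foam_red: Black foam block 200 x 80 x 25 mm, one of four abreast in a grey tray; red outline on its yellow floor. Origin: underside, middle of the end near the robot; x along it, away from the robot. Floor at z = 13, top 25. A finger channel, floor-deep, crosses all blocks at x = 55 to 105. Cut-out 146 long, 26 wide; slack 7 mm sideways, 8 endways. Tool seated: origin x = 90, y 0, z 13, blade to +x.
- foam_cutters: Black foam block 200 x 80 x 25 mm, one of four abreast in a grey tray; wide black outline on its yellow floor. Origin: underside, middle of the end near the robot; x along it, away from the robot. Floor at z = 13, top 25. A finger channel, floor-deep, crosses all blocks at x = 55 to 105. Cut-out 124 long, 66 wide; slack 7 mm sideways, 8 endways. Tool seated: origin x = 95, y 0, z 13, jaws to +x.
- foam_tweezers: Black foam block 200 x 80 x 25 mm, one of four abreast in a grey tray; light grey outline on its yellow floor. Origin: underside, middle of the end near the robot; x along it, away from the robot. Floor at z = 13, top 25. A finger channel, floor-deep, crosses all blocks at x = 55 to 105. Cut-out 144 long, 30 wide; slack 7 mm sideways, 8 endways. Tool seated: origin x = 80, y 0, z 13, tips to +x.
- red_probe: Red test probe, 106 x 13 x 13 mm, lying on the bench near the tools; it is no hand tool and stays. Origin: underside, middle of its length; x along it.
- flux_tin: Open round flux tin, 44 mm across and 19 high, blue and white, standing on the bench; it stays. Origin: underside centre.

How it is judged:
At the end, for the whole second after the job is handed in: Each of the four tools lies at rest in its own cut-out: its origin within 14 mm of the seated place along and across the module, down on the floor (origin less than 5.5 mm above the cut-out's floor), level within 0.08 rad, along the module within 0.2 rad, blade, jaws or tips away from the robot (x of blue_driver in the frame of foam_blue between 0.086 and 0.114 m and y of blue_driver in the frame of foam_blue between -0.014 and 0.014 m and z of blue_driver in the frame of foam_blue below 0.0185 m and angle between blue_driver's own x axis and vertical between 1.49 and 1.65 rad and angle between the x axis of blue_driver and the x axis of foam_blue, either way round below 0.2 rad and linear speed of each of blue_driver, red_driver, cutters, tweezers below 0.02 m/s and x of foam_blue in the frame of blue_driver below -0.04 m and x of red_driver in the frame of foam_red between 0.076 and 0.104 m and y of red_driver in the frame of foam_red between -0.014 and 0.014 m and z of red_driver in the frame of foam_red below 0.0185 m and angle between red_driver's own x axis and vertical between 1.49 and 1.65 rad and angle between the x axis of red_driver and the x axis of foam_red, either way round below 0.2 rad and x of foam_red in the frame of red_driver below -0.04 m and x of cutters in the frame of foam_cutters between 0.081 and 0.109 m and y of cutters in the frame of foam_cutters between -0.014 and 0.014 m and z of cutters in the frame of foam_cutters below 0.0185 m and angle between cutters's own x axis and vertical between 1.49 and 1.65 rad and angle between the x axis of cutters and the x axis of foam_cutters, either way round below 0.2 rad and x of foam_cutters in the frame of cutters below -0.04 m and x of tweezers in the frame of foam_tweezers between 0.066 and 0.094 m and y of tweezers in the frame of foam_tweezers between -0.014 and 0.014 m and z of tweezers in the frame of foam_tweezers below 0.0185 m and angle between tweezers's own y axis and vertical between 1.49 and 1.65 rad and angle between the y axis of tweezers and the x axis of foam_tweezers, either way round below 0.2 rad and y of foam_tweezers in the frame of tweezers above 0.04 m); the robot touches nothing.
It fails at once if the red test probe is moved by more than 30 mm (distance of red_probe from where it was at the start of the episode above 0.03 m).
It fails at once if the flux tin is moved by more than 30 mm (distance of flux_tin from where it was at the start of the episode above 0.03 m).
It also fails if it takes over 102 s, if anything falls off the work surface, if the arm or the gripper's body presses on something with over 40 N, if the wrist force passes 120 N, or if a joint passes its speed limit or range.

### The arm

A 6-joint arm with a two-finger parallel gripper is mounted at the origin on a cart in front of the work surface, level with it; the furniture and walls round the work are solid. World frame = base frame: x ahead of the robot, y to its left, z up, the work surface at z = 0. Lengths are in m, angles in rad, forces in N, time in s.
With the tool pointing down it reaches from about 0.325 to 0.75 m from the base axis. Payload 7.6 kg.
Tool frame: the origin (TCP) lies between the finger pads; the fingertips stand 25 mm ahead of it and the grasp point (between the pads) lies 6 mm ahead of it; z points along the fingers, y is the line along which they close (so a half turn about z gives the same grasp; the last joint's range is limited). The gripper opens to 85 mm and grips with 20 to 120 N. Pads are 22 mm wide; open, the fingers measure 114 mm over their backs; the gripper's body (76 mm by 85 mm) begins 54 mm behind the grasp point. The pads swing forward as they close: fully open they stand 13 mm farther back than shut.
Start: joints at [1.231, 0.052, 1.401, -0, 1.689, -0.07], TCP at [0.14, 0.506, 0.256] pointing down, gripper open.
Joint ranges: [-2.9, 2.9], [-0.91, 2.17], [0.12, 2.37], [-1.06, 4.2], [0.26, 2.73], [-2.93, 2.93]. Speed limits (rad/s): [2.57, 2.57, 3.01, 3.14, 3.14, 3.14].

### API

Orientations are given as a unit quaternion [x, y, z, w].
In Python, from bench import bot gives the robot as it stands.
- The arm moves only by the tool arm_command, never from a script. Its argument "deltas" is a list of rows, each a list of 3 entries, a list of its own where there are three numbers: the closure, from -1 (fully open) to 1 (shut), then the shift along the tool's x, y, z in mm, then the turn, a rotation vector about the tool's x, y, z in rad. In form: [[grip, [dx, dy, dz], [rx, ry, rz]], ...]. A call has exactly 10 rows; each row is the pose to reach, as a shift and turn from the pose commanded when the call began, along the tool's axes at that moment; what a row does not reach only later rows make up. A row lasts 1/10 s, in which the tool goes at most 50 mm and 8.59 degrees, less where a joint would pass 70% of its speed; a pose out of reach is approached as far as the arm can. A call with a gripper value outside its range is refused whole. The fingers move at their own pace and stop on an object; "squeeze" is the grip in N (left out, the last holds). Time passes only in rows, so rows that repeat a pose let the fingers close, or fill a call up. It gives the time, the measured TCP pose, the force, the opening and the grip force at its end, in the units of the state.
- bot.sense(): the state, without advancing time (a new reading comes with each control period).
- bot.camera(name): name is "scene" or "side" or "wrist"; returns a dict with "frame" (480x640x3 uint8, red, green, blue), "mtx" (3x3 intrinsics, pixels), "cam_to_world" (4x4, takes a point from camera to world coordinates). Camera axes: x right, y up, looking along -z (the intrinsics and any distortion apply to the point x, -y, -z); pixel columns grow to the right and rows downward; lengths in m; the calibration is good to about 2 mm. A picture is of the moment at which its call begins. There is no depth.
- bot.finish_job(): hands the job in; it is judged then, once.
The state is a dict: "time": time; "qpos": joint angles; "joint_vel": joint speeds; "effort": joint torques, N m; "eef_pos": TCP position; "orientation": TCP orientation; "ft_force": force on the tool from outside, world axes, zero at the start; "torque": the same for the moment, N m; "width": finger opening in m; "grip_force": force on a finger pad.
Only numpy, scipy, OpenCV 4.12 (cv2) and the standard library are available. Lean on these libraries where they do the work, as an engineer would, in place of code of your own. Each camera call takes 0.05 s, during which the arm holds its last target. There are 200 camera calls.

## Working session

There is one attempt and no reset: what is moved stays moved. The work goes in short steps, Python scripts to look and compute and a tool call to move; the robot and the scene stay as the last step left them, time stands still between calls to the robot, and variables do not carry over. Pictures are saved under pics/ and viewed, at most 18 in all, crops included, and the job is handed in when it is done.

Besides the shell and the picture viewer there is one more tool, called after "Emit:" as name([rows], argument=value, ...), one row to a line, values as JSON. arm_command: Moves the arm, as the interface text tells. Its arguments: {"type":"object","properties":{"deltas":{"type":"array"},"squeeze":{"type":"number"}},"required":["deltas"]}

```bash
mkdir -p pics; cat > h.py <<'E'
import numpy as np, cv2
from bench import bot
from scipy.spatial.transform import Rotation as R
def grab(n,f):
    c=bot.camera(n); cv2.imwrite(f'pics/{f}.png',c['frame'][:,:,::-1]); np.savez(f'pics/{f}.npz',**{k:np.array(v) for k,v in c.items()}); return c
def load(f): return dict(np.load(f'pics/{f}.npz'))
def ray(c,uv):
    d=np.linalg.inv(c['mtx'])@np.array([uv[0],uv[1],1.]); d=np.array([d[0],-d[1],-d[2]])
    T=c['cam_to_world']; return T[:3,3],T[:3,:3]@d
def onz(c,uv,z):
    o,d=ray(c,uv); return (o+d*(z-o[2])/d[2])
def tri(c1,u1,c2,u2):
    o1,d1=ray(c1,u1);o2,d2=ray(c2,u2)
    s=np.linalg.lstsq(np.stack([d1,-d2],1),o2-o1,rcond=None)[0]
    a=o1+d1*s[0];b=o2+d2*s[1]; return (a+b)/2,np.linalg.norm(a-b)
E
python3 - <<'E'
from h import *
for n in ['scene','side','wrist']:
    c=grab(n,n+'0'); print(n,c.keys(),np.round(c['mtx'],1).tolist(),np.round(c['cam_to_world'],3).tolist())
print(bot.sense())
E
```

```text
scene dict_keys(['frame', 'mtx', 'cam_to_world']) [[528.1, 0.0, 317.1], [0.0, 528.1, 249.0], [0.0, 0.0, 1.0]] [[-0.887, 0.36, -0.288, 0.209], [-0.461, -0.682, 0.568, 0.692], [0.008, 0.636, 0.771, 0.918], [0.0, 0.0, 0.0, 1.0]]
side dict_keys(['frame', 'mtx', 'cam_to_world']) [[499.8, 0.0, 321.8], [0.0, 499.8, 239.8], [0.0, 0.0, 1.0]] [[0.382, 0.505, -0.774, -0.558], [-0.924, 0.219, -0.313, -0.407], [0.012, 0.835, 0.55, 0.834], [0.0, 0.0, 0.0, 1.0]]
wrist dict_keys(['frame', 'mtx', 'cam_to_world']) [[400.9, 0.0, 324.9], [0.0, 400.9, 247.2], [0.0, 0.0, 1.0]] [[0.267, -0.924, -0.275, 0.069], [0.964, 0.255, 0.078, 0.525], [-0.001, -0.285, 0.958, 0.374], [0.0, 0.0, 0.0, 1.0]]
{'time': 0.15, 'qpos': array([ 1.23071478e+00,  5.26911227e-02,  1.40144807e+00, -9.53919932e-06,
        1.68859770e+00, -7.02828839e-02]), 'joint_vel': array([ 7.70053053e-04, -1.41293259e-03, -5.00016435e-03,  4.04320932e-05,
        1.79899599e-04,  1.53802931e-03]), 'effort': array([ 9.94547190e-04, -3.81956577e+01, -3.60421693e+01, -6.03259718e-05,
        4.70002822e-03, -6.35846686e-05]), 'eef_pos': array([0.13984213, 0.5058418 , 0.25568831]), 'orientation': array([ 1.34491091e-01,  9.90914638e-01, -5.61081231e-04, -1.11928777e-04]), 'ft_force': array([ 1.036587  , -0.12951852, -0.25613073]), 'torque': array([-0.03939338,  0.0177094 ,  0.00699819]), 'grip_force': 0.0, 'width': 0.08544207035301464}
```

View pics/scene0.png

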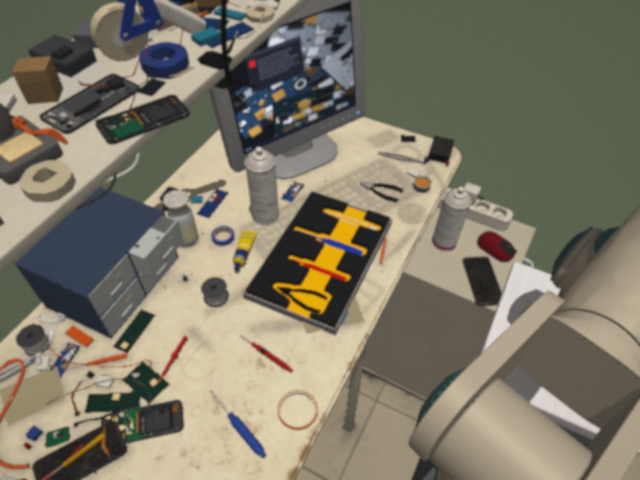

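View pics/side0.png

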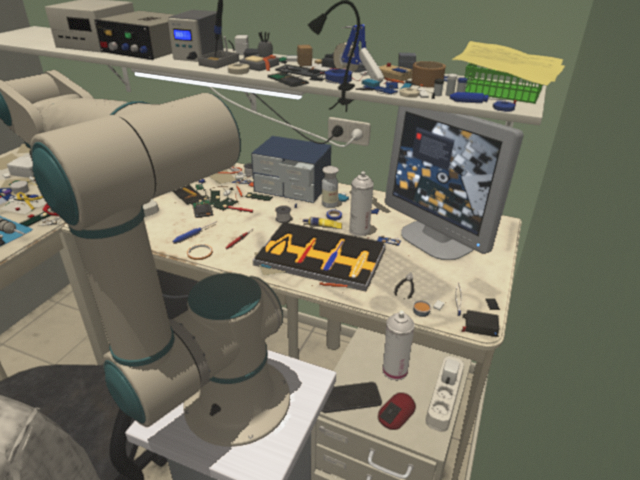

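View pics/wrist0.png

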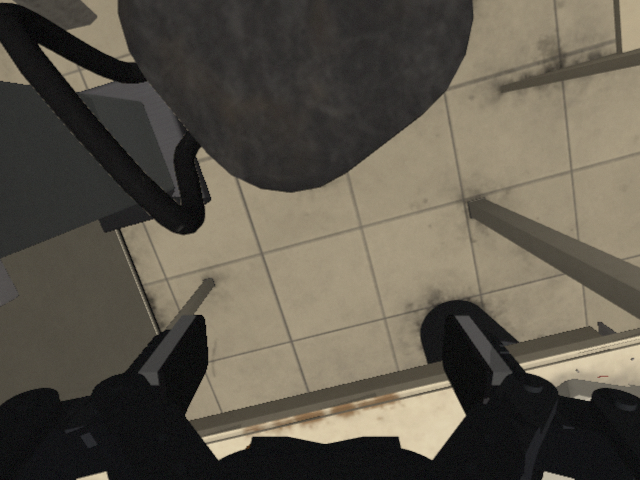

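The scene view shows the blue driver at about (238,425), the red driver at (268,354), cutters at (381,188), the flux tin at (423,184), tweezers at (402,156) and the foam tray at (320,260). A red probe lies near (383,248). The side view shows the same things. The wrist camera sees only the floor at this pose.

```bash
python3 - <<'E'
from h import *
c=load('scene0');s=load('side0')
P={'bluetip':(213,393),'blueend':(264,455),'redtip':(241,337),'redend':(292,370),'cut jaw':(362,184),'cut back':(402,193),'tin':(423,184),'twtip':(380,155),'twback':(424,160),'probeA':(385,236),'probeB':(381,262),'trayTL':(314,194),'trayTR':(391,213),'trayBR':(335,328),'trayBL':(246,295),'red2':(175,357)}
for k,v in P.items(): print(k,np.round(onz(c,v,0.01),3))
for k,v in {'blue':(193,233),'red':(238,240),'cut':(405,287),'tw':(459,298),'probe':(335,285),'tin':(422,308),'trayL':(256,264),'trayR':(370,287),'trayFL':(287,226),'trayFR':(385,240)}.items(): print('side',k,np.round(onz(s,v,0.01),3))
w=load('wrist0');st=bot.sense();T=np.eye(4);T[:3,:3]=R.from_quat(st['orientation']).as_matrix();T[:3,3]=st['eef_pos']
print(np.round(np.linalg.inv(T)@w['cam_to_world'],3)); print(np.round(T,3))
for f,a in (('scene0',(200,140,260,350)),):
    im=cv2.imread(f'pics/{f}.png'); 
    cv2.imwrite('pics/c1.png',cv2.resize(im[130:470,150:450],None,fx=1.75,fy=1.75,interpolation=cv2.INTER_CUBIC))
E
```

```text
bluetip [0.559 0.413 0.01 ]
blueend [0.42  0.465 0.01 ]
redtip [0.577 0.291 0.01 ]
redend [0.454 0.306 0.01 ]
cut jaw [ 0.546 -0.214  0.01 ]
cut back [ 0.446 -0.231  0.01 ]
tin [ 0.412 -0.286  0.01 ]
twtip [ 0.55  -0.336  0.01 ]
twback [ 0.441 -0.372  0.01 ]
probeA [ 0.429 -0.083  0.01 ]
probeB [ 0.407 -0.009  0.01 ]
trayTL [ 0.635 -0.127  0.01 ]
trayTR [ 0.444 -0.156  0.01 ]
trayBR [0.423 0.187 0.01 ]
trayBL [0.621 0.202 0.01 ]
red2 [0.664 0.386 0.01 ]
side blue [0.478 0.434 0.01 ]
side red [0.499 0.29  0.01 ]
side cut [ 0.479 -0.226  0.01 ]
side tw [ 0.49  -0.364  0.01 ]
side probe [ 0.414 -0.053  0.01 ]
side tin [ 0.414 -0.286  0.01 ]
side trayL [0.414 0.182 0.01 ]
side trayR [ 0.442 -0.141  0.01 ]
side trayFL [0.629 0.19  0.01 ]
side trayFR [ 0.674 -0.113  0.01 ]
[[-0.     0.958  0.285  0.073]
 [ 1.     0.     0.    -0.001]
 [ 0.     0.285 -0.958 -0.118]
 [ 0.     0.     0.     1.   ]]
[[-0.964  0.267 -0.     0.14 ]
 [ 0.267  0.964 -0.001  0.506]
 [ 0.    -0.001 -1.     0.256]
 [ 0.     0.     0.     1.   ]]
```

View pics/c1.png

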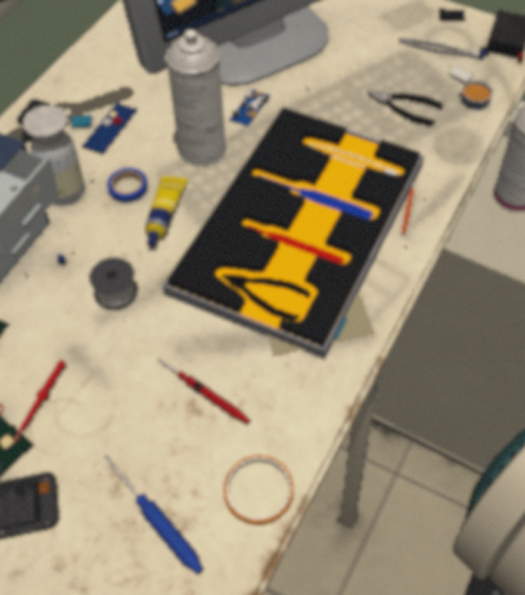

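The crop shows the four outlines in the tray, from the robot's left: cutters, red, blue, tweezers. All four tools already point roughly away from the robot. Next I'll take a wrist view over the two drivers.

```bash
cat >> h.py <<'E'
def go(*tg):
    """tg: (x,y,z,deg) with deg = world heading of the module/tool direction (= -tool x); prints mm shifts + rz"""
    s=bot.sense();M=R.from_quat(s['orientation'])
    for x,y,z,a in tg:
        d=M.inv().apply(np.array([x,y,z])-s['eef_pos'])*1000
        t=np.radians(a); X=-np.array([np.cos(t),np.sin(t),0]);Z=np.array([0,0,-1.]);Y=np.cross(Z,X)
        r=(M.inv()*R.from_matrix(np.stack([X,Y,Z],1))).as_rotvec()
        print('go',np.round(d,1).tolist(),np.round(r,3).tolist())
E
python3 - <<'E'
from h import *
go((.42,.36,.28,-10))
E
```

```text
go [-308.9, -65.9, -24.3] [-0.001, -0.0, -0.095]
```

Emit:
arm_command([
  [-1, [-40, -8, -3], [0, 0, -0.01]],
  [-1, [-85, -18, -7], [0, 0, -0.03]],
  [-1, [-130, -28, -11], [0, 0, -0.04]],
  [-1, [-175, -38, -14], [0, 0, -0.06]],
  [-1, [-220, -48, -18], [0, 0, -0.07]],
  [-1, [-265, -57, -21], [0, 0, -0.08]],
  [-1, [-309, -66, -24], [0, 0, -0.095]],
  [-1, [-309, -66, -24], [0, 0, -0.095]],
  [-1, [-309, -66, -24], [0, 0, -0.095]],
  [-1, [-309, -66, -24], [0, 0, -0.095]],
], squeeze=40)

```text
time: 1.15
eef_pos: [0.4194, 0.3605, 0.28]
orientation: [0.087, 0.996, -0.0, -0.0]
ft_force: [-0.4, 0.2, 0.1]
width: 0.0854
grip_force: 0.0
```

```bash
python3 - <<'E'
from h import *
c=grab('wrist','w1'); s=bot.sense(); print(s['time'],s['eef_pos'],s['qpos'])
E
```

```text
1.2 [0.41919832 0.36069814 0.28017122] [ 6.43634914e-01  1.27311732e-01  1.27379268e+00  2.61069003e-04
  1.74081388e+00 -7.53731107e-01]
```

View pics/w1.png

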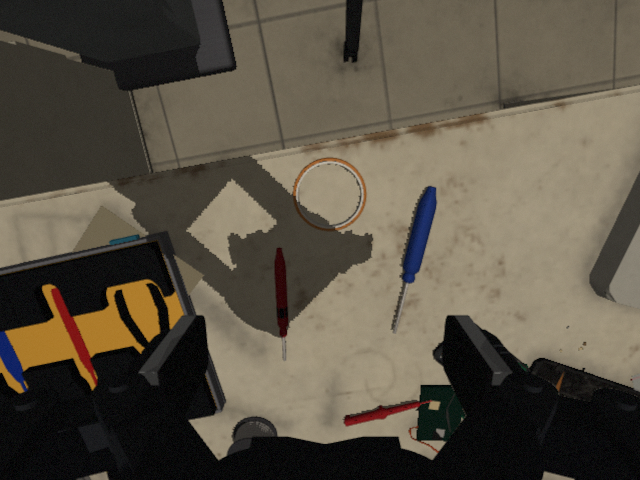

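The wrist view shows the blue handle from (432,188) to (408,280), with its tip at (395,330). The red handle runs from (280,250) to (284,333), with its tip at (285,358). The red probe is at (385,412), and the left part of the tray is visible. Measuring now.

```bash
cat >> h.py <<'E'
def hmask(im,kind):
    h=cv2.cvtColor(im,cv2.COLOR_RGB2HSV)
    if kind=='blue': m=cv2.inRange(h,(105,120,40),(130,255,255))
    if kind=='red': m=cv2.inRange(h,(0,130,40),(8,255,255))|cv2.inRange(h,(170,130,40),(180,255,255))
    if kind=='yel': m=cv2.inRange(h,(15,150,80),(32,255,255))
    return m
def blob(im,kind,roi,lo=None):
    m=hmask(im,kind) if isinstance(kind,str) else kind
    x0,y0,x1,y1=roi; k=np.zeros_like(m);k[y0:y1,x0:x1]=m[y0:y1,x0:x1]
    cs,_=cv2.findContours(cv2.morphologyEx(k,cv2.MORPH_CLOSE,np.ones((5,5))),cv2.RETR_EXTERNAL,cv2.CHAIN_APPROX_NONE)
    q=max(cs,key=cv2.contourArea); pts=q[:,0,:].astype(float)
    M=cv2.moments(q);c=np.array([M['m10']/M['m00'],M['m01']/M['m00']])
    vx,vy,_,_=cv2.fitLine(q,cv2.DIST_L2,0,.01,.01).ravel();d=np.array([vx,vy]);t=(pts-c)@d
    return dict(c=c,d=d,e=[c+d*t.min(),c+d*t.max()],area=M['m00'],q=q,rect=cv2.minAreaRect(q))
E
python3 - <<'E'
from h import *
w=load('w1');s=load('scene0')
for k,rw,rs,z in (('blue',(380,170,450,300),(200,385,280,470),.0085),('red',(265,235,300,345),(230,330,300,380),.006)):
    a=blob(w['frame'],k,rw);b=blob(s['frame'],k,rs)
    print(k,a['area'],b['area'],'tri',tri(w,a['c'],s,b['c']))
    E_=[onz(w,p,z) for p in a['e']];print(np.round(E_,4).tolist(), 'len',np.linalg.norm(E_[0]-E_[1]))
    d=E_[0]-E_[1]; d*=np.sign(d[0]); print('deg',np.degrees(np.arctan2(d[1],d[0])),'scene ends',[np.round(onz(s,p,z),4).tolist() for p in b['e']])
E
```

```text
blue 1378.0 306.0 tri (array([0.46503825, 0.44843625, 0.00658328]), np.float64(0.0003703255005932856))
[[0.5127, 0.4298, 0.0085], [0.4189, 0.4652, 0.0085]] len 0.1001794257516937
deg -20.698190185813335 scene ends [[0.5104, 0.4317, 0.0085], [0.4214, 0.4652, 0.0085]]
red 515.0 123.5 tri (array([ 0.49658019,  0.29750997, -0.00181357]), np.float64(0.00993660324405933))
[[0.4546, 0.3057, 0.006], [0.5196, 0.2949, 0.006]] len 0.06597643877425172
deg -9.456177645580604 scene ends [[0.5505, 0.2912, 0.006], [0.4568, 0.3061, 0.006]]
```

```bash
python3 - <<'E'
from h import *
go((.475,.444,.08,-20.7),(.475,.444,.031,-20.7))
w=load('w1');s=load('scene0')
a=blob(w['frame'],'red',(265,235,300,345));b=blob(s['frame'],'red',(230,330,300,380))
f=lambda c,q,z:min(q['e'],key=lambda p:onz(c,p,z)[0])
print(tri(w,f(w,a,.006),s,f(s,b,.006)))
E
```

```text
go [-40.7, 91.7, 200.1] [-0.0, -0.0, 0.188]
go [-40.7, 91.7, 249.1] [-0.0, -0.0, 0.188]
(array([0.45624412, 0.30531203, 0.00390153]), np.float64(0.002160098473207476))
```

Emit:
arm_command([
  [-1, [-8, 18, 40], [0, 0, 0.04]],
  [-1, [-16, 37, 80], [0, 0, 0.08]],
  [-1, [-24, 55, 120], [0, 0, 0.12]],
  [-1, [-33, 74, 160], [0, 0, 0.16]],
  [-1, [-41, 92, 200], [0, 0, 0.188]],
  [-1, [-41, 92, 225], [0, 0, 0.188]],
  [-1, [-41, 92, 249], [0, 0, 0.188]],
  [-1, [-41, 92, 249], [0, 0, 0.188]],
  [0.8, [-41, 92, 249], [0, 0, 0.188]],
  [0.8, [-41, 92, 249], [0, 0, 0.188]],
])

```text
time: 2.2
eef_pos: [0.4769, 0.4446, 0.0338]
orientation: [0.18, 0.984, 0.001, 0.001]
ft_force: [-0.2, -0.3, 0.1]
width: 0.059
grip_force: 0.0
```

Emit:
arm_command([
  [1, [0, 0, 0], [0, 0, 0]],
  [1, [0, 0, 0], [0, 0, 0]],
  [1, [0, 0, 0], [0, 0, 0]],
  [1, [0, 0, 0], [0, 0, 0]],
  [1, [0, 0, 0], [0, 0, 0]],
  [1, [0, 0, 0], [0, 0, 0]],
  [1, [0, 0, 0], [0, 0, 0]],
  [1, [0, 0, -10], [0, 0, 0]],
  [1, [0, 0, -30], [0, 0, 0]],
  [1, [0, 0, -60], [0, 0, 0]],
])

```text
time: 3.2
eef_pos: [0.4756, 0.4427, 0.09]
orientation: [0.18, 0.984, -0.002, -0.001]
ft_force: [0.5, 0.4, -1.3]
width: 0.0159
grip_force: 39.1
```

```bash
python3 - <<'E'
from h import *
go((.46,.32,.2,-10),(.42,-.01,.29,4))
E
```

```text
go [-28.7, -120.6, -109.6] [-0.004, -0.003, -0.188]
go [-108.3, -443.7, -198.5] [-0.003, -0.003, -0.433]
```

Emit:
arm_command([
  [1, [-7, -30, -27], [0, 0, -0.05]],
  [1, [-14, -60, -54], [0, 0, -0.1]],
  [1, [-28, -95, -90], [0, 0, -0.16]],
  [1, [-36, -140, -115], [0, 0, -0.2]],
  [1, [-46, -185, -130], [0, 0, -0.25]],
  [1, [-58, -230, -145], [0, 0, -0.3]],
  [1, [-70, -275, -155], [0, 0, -0.34]],
  [1, [-82, -320, -168], [0, 0, -0.38]],
  [1, [-92, -365, -180], [0, 0, -0.41]],
  [1, [-102, -405, -190], [0, 0, -0.433]],
])

```text
time: 4.2
eef_pos: [0.4273, 0.0268, 0.2825]
orientation: [-0.035, 0.999, -0.0, 0.001]
ft_force: [0.7, -0.3, -0.8]
width: 0.0156
grip_force: 39.2
```

Emit:
arm_command([
  [1, [0, -30, -5], [0, 0, 0]],
  [1, [-5, -40, -8], [0, 0, 0]],
  [1, [-5, -40, -8], [0, 0, 0]],
  [1, [-5, -40, -8], [0, 0, 0]],
  [1, [-5, -40, -8], [0, 0, 0]],
  [1, [-5, -40, -8], [0, 0, 0]],
  [1, [-5, -40, -8], [0, 0, 0]],
  [1, [-5, -40, -8], [0, 0, 0]],
  [1, [-5, -40, -8], [0, 0, 0]],
  [1, [-5, -40, -8], [0, 0, 0]],
])

```text
time: 5.2
eef_pos: [0.4359, -0.0108, 0.2893]
orientation: [-0.035, 0.999, 0.0, -0.0]
ft_force: [-0.6, -0.7, -0.9]
width: 0.0155
grip_force: 39.2
```

```bash
python3 - <<'E'
from h import *
c=grab('wrist','w2'); s=bot.sense(); print(s['time'],s['eef_pos'],s['width'])
E
```

```text
5.25 [ 0.43594028 -0.0108332   0.28929494] 0.01581049348124603
```

View pics/w2.png

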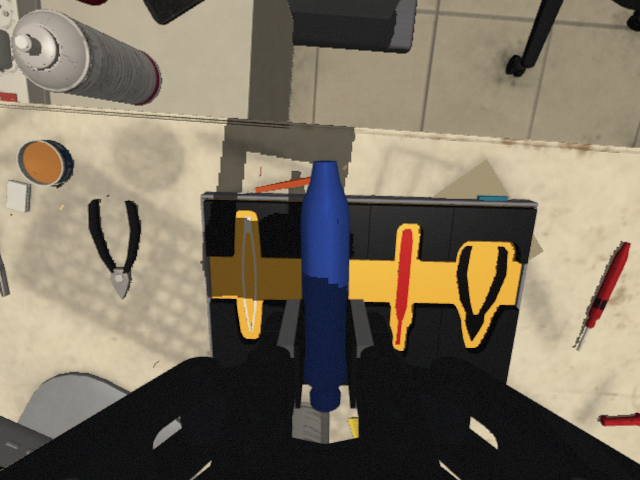

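The wrist view shows all the cut-outs: tweezers at (250,275), blue hidden behind the held driver at (325,280), red at (405,287), cutters at (485,290). The channel spans rows 257–300. On the bench it shows the cutters at (118,245), the tin at (47,162) and the red driver at (605,295).

```bash
python3 - <<'E'
from h import *
w=load('w2');w1=load('w1');s0=load('scene0');im=w['frame']
Y=hmask(im,'yel')|hmask(im,'red')
h=cv2.cvtColor(im,cv2.COLOR_RGB2HSV); Y|=cv2.inRange(h,(12,120,50),(32,255,255))
near=[];far=[]
for c in list(range(365,386))+list(range(430,450))+list(range(272,290)):
    r=np.where(Y[200:340,c])[0]+200
    if len(r): near.append(onz(w,(c,r.min()),.025)[:2]);far.append(onz(w,(c,r.max()+1),.013)[:2])
near=np.array(near);far=np.array(far)
for n,a in (('near',near),('far',far)):
    vx,vy,x,y=cv2.fitLine(a.astype(np.float32),cv2.DIST_HUBER,0,.001,.001).ravel()
    vx,vy=(vx,vy) if vy>0 else (-vx,-vy)
    print(n,np.degrees(np.arctan2(-vx,vy)),'x at y=0:',x-y*vx/vy)
a=blob(im,'red',(385,215,430,360));b=blob(w1['frame'],'red',(30,270,110,400))
print('redpaint tri',[ (tri(w,p,w1,q)) for p,q in ((a['c'],b['c']),(min(a['e'],key=lambda t:t[1]),min(b['e'],key=lambda t:t[1])))])
print('red paint ends',[onz(w,p,.013) for p in a['e']],a['e'])
# cut-outs beyond channel: near end rows + lateral centres
for n,c0,c1 in (('tw',225,275),('red',380,430),('cut',450,522)):
    sub=Y[:,c0:c1]; rr=np.where(sub.any(1))[0]; rr=rr[(rr>200)&(rr<360)]
    mid=(c0+c1)/2
    out=[]
    for r in (225,235,245,312,320,330):
        q=np.where(sub[r])[0]
        if len(q): out.append((r,c0+q.min(),c0+q.max()+1, np.round(onz(w,(c0+q.min(),r),.025)[:2],4).tolist(),np.round(onz(w,(c0+q.max()+1,r),.025)[:2],4).tolist()))
    print(n,'near',onz(w,(mid,rr.min()),.025),'far',onz(w,(mid,rr.max()+1),.013)); [print(o) for o in out]
E
```

```text
near 2.697997 x at y=0: 0.4302307
far 2.4294205 x at y=0: 0.539775
redpaint tri [(array([0.5042048 , 0.07476557, 0.01788309]), np.float64(0.0005391660598443046)), (array([0.4534426 , 0.07244287, 0.01830168]), np.float64(7.314687231855267e-05))]
red paint ends [array([0.58462385, 0.07942569, 0.013     ]), array([0.45464005, 0.07365256, 0.013     ])] [array([397.53440299, 343.13330653]), array([407.46937595, 228.78014148])]
tw near [ 0.44391408 -0.08361271  0.025     ] far [ 0.59214537 -0.08327683  0.013     ]
(225, np.int64(235), np.int64(259), [0.4599, -0.098], [0.4582, -0.0746])
(235, np.int64(235), np.int64(260), [0.47, -0.0979], [0.4683, -0.0734])
(245, np.int64(234), np.int64(261), [0.4804, -0.0989], [0.4785, -0.0721])
(312, np.int64(237), np.int64(263), [0.5533, -0.0954], [0.5514, -0.0682])
(320, np.int64(239), np.int64(262), [0.5624, -0.0932], [0.5607, -0.069])
(330, np.int64(240), np.int64(261), [0.574, -0.092], [0.5725, -0.0698])
red near [0.42661305 0.06524568 0.025     ] far [0.59381133 0.08890179 0.013     ]
(225, np.int64(400), np.int64(420), [0.4486, 0.0631], [0.4472, 0.0827])
(235, np.int64(396), np.int64(421), [0.4589, 0.0604], [0.4572, 0.085])
(245, np.int64(395), np.int64(420), [0.4692, 0.0607], [0.4675, 0.0855])
(312, np.int64(390), np.int64(413), [0.5421, 0.0642], [0.5404, 0.0882])
(320, np.int64(389), np.int64(413), [0.5513, 0.0642], [0.5496, 0.0894])
(330, np.int64(391), np.int64(408), [0.5628, 0.0677], [0.5615, 0.0857])
cut near [0.42308415 0.14345253 0.025     ] far [0.58378612 0.1780614  0.013     ]
(245, np.int64(461), np.int64(514), [0.4646, 0.1261], [0.4609, 0.1786])
(312, np.int64(458), np.int64(496), [0.5371, 0.1351], [0.5343, 0.1747])
(320, np.int64(461), np.int64(492), [0.546, 0.1398], [0.5437, 0.1723])
(330, np.int64(461), np.int64(488), [0.5576, 0.1417], [0.5556, 0.1703])
```

```bash
python3 - <<'E'
from h import *
w=load('w2');w1=load('w1');s0=load('scene0');im=w['frame']
a=blob(im,'red',(385,215,430,360));b=blob(s0['frame'],'red',(285,255,355,290));d=blob(load('side0')['frame'],'red',(296,238,316,268))
print('paint scene',b['area'],tri(w,a['c'],s0,b['c']),'side',d['area'],tri(w,a['c'],load('side0'),d['c']))
bl=blob(im,'blue',(290,150,360,440)); s=bot.sense(); M=R.from_quat(s['orientation'])
for p in bl['e']: print('blue end rel tool',M.inv().apply(onz(w,p,s['eef_pos'][2]-.0225)-s['eef_pos'])*1000)
# cutters: dark/grey vs bench
g=im.max(2); m=((g<75)*255).astype(np.uint8); c=blob(im,m,(80,190,150,300)); x,y,ww,hh=cv2.boundingRect(c['q']); print('cut dark',c['area'],(x,y,ww,hh),onz(w,c['c'],.006))
hu=c['q'][:,0]; 
for r in (205,215,225,235,245,255,265):
    q=np.where(m[r,80:150])[0]+80
    if len(q): l,rr=onz(w,(q.min(),r),.006),onz(w,(q.max()+1,r),.006); print(r,q.min(),q.max()+1,np.round((l+rr)/2,4)[:2],np.round(np.linalg.norm(l-rr),4))
print('tip',onz(w,(124,297),.006))
cv2.imwrite('pics/c2.png',cv2.resize(im[130:330,0:200][:,:,::-1],None,fx=3,fy=3,interpolation=cv2.INTER_CUBIC))
go((.5126,-.0043,.10,2.5),(.5126,-.0043,.05,2.5))
E
```

```text
paint scene 99.0 (array([0.50143321, 0.07522217, 0.01557167]), np.float64(0.007336224287905095)) side 44.0 (array([0.5072828 , 0.0775399 , 0.00949316]), np.float64(0.001621183989011598))
blue end rel tool [-39.64813195  -0.71227508  22.50224305]
blue end rel tool [62.46234294 -0.67417991 22.49628297]
cut dark 1341.5 (88, 199, 53, 91) [ 0.48363768 -0.22572389  0.006     ]
205 88 138 [ 0.4525 -0.2255] 0.0506
215 89 138 [ 0.4629 -0.2258] 0.05
225 89 141 [ 0.4733 -0.2251] 0.0534
235 92 140 [ 0.484  -0.2249] 0.0497
245 96 138 [ 0.4948 -0.2247] 0.0438
255 100 137 [ 0.5057 -0.224 ] 0.0389
265 107 132 [ 0.5168 -0.2238] 0.0265
tip [ 0.55344345 -0.22167721  0.006     ]
go [-76.9, 1.1, 189.3] [0.0, 0.0, 0.027]
go [-76.9, 1.1, 239.3] [0.0, 0.0, 0.027]
```

View pics/c2.png

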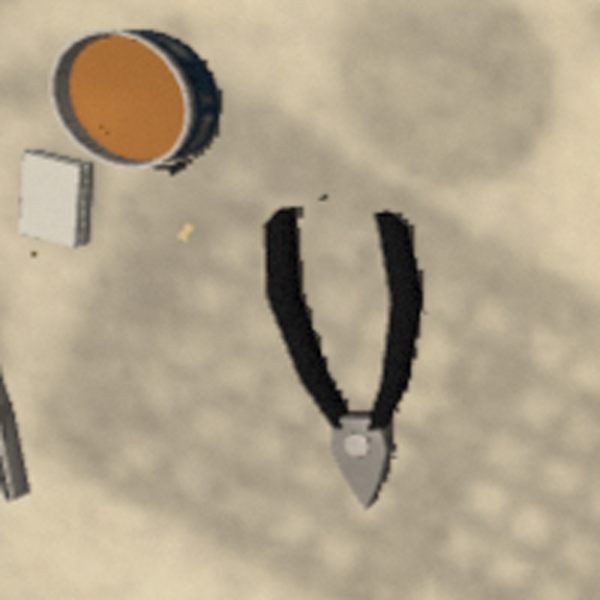

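The crop shows the tin at pixel (40,160) of the wrist frame, a white cube, and the cutters clear of both, with jaws away from the robot. The blue driver is held at about x = -20, as planned. Placing it now.

Emit:
arm_command([
  [1, [-15, 0, 20], [0, 0, 0.01]],
  [1, [-35, 1, 55], [0, 0, 0.02]],
  [1, [-55, 1, 95], [0, 0, 0.027]],
  [1, [-70, 1, 135], [0, 0, 0.027]],
  [1, [-77, 1, 175], [0, 0, 0.027]],
  [1, [-77, 1, 205], [0, 0, 0.027]],
  [1, [-77, 1, 225], [0, 0, 0.027]],
  [1, [-77, 1, 235], [0, 0, 0.027]],
  [1, [-77, 1, 242], [0, 0, 0.027]],
  [1, [-77, 1, 249], [0, 0, 0.027]],
])

```text
time: 6.25
eef_pos: [0.5155, -0.0048, 0.0467]
orientation: [-0.022, 1.0, -0.0, 0.003]
ft_force: [-14.5, 2.0, 48.2]
width: 0.0157
grip_force: 48.8
```

Emit:
arm_command([
  [1, [0, 0, 0], [0, 0, 0]],
  [1, [0, 0, 0], [0, 0, 0]],
  [1, [0, 0, 1], [0, 0, 0]],
  [1, [0, 0, 1], [0, 0, 0]],
  [1, [0, 0, 2], [0, 0, 0]],
  [1, [0, 0, 2], [0, 0, 0]],
  [1, [0, 0, 2], [0, 0, 0]],
  [1, [0, 0, 2], [0, 0, 0]],
  [1, [0, 0, 2], [0, 0, 0]],
  [1, [0, 0, 2], [0, 0, 0]],
])

```text
time: 7.25
eef_pos: [0.516, -0.005, 0.0463]
orientation: [-0.022, 1.0, -0.001, 0.004]
ft_force: [-18.2, -0.0, 42.5]
width: 0.0154
grip_force: 48.0
```

```bash
python3 - <<'E'
from h import *
s=bot.sense(); print(s['time'],s['eef_pos'],s['ft_force'],s['width']); grab('scene','s2')
go((.5126,-.0043,.036,2.5))
E
```

```text
7.25 [ 0.5159556  -0.00501276  0.04634499] [-1.82415603e+01 -3.40530414e-02  4.25205020e+01] 0.015443433683238795
go [3.4, 0.9, 10.3] [-0.002, 0.008, -0.001]
```

```bash
python3 - <<'E'
from h import *
c=load('scene2') if 0 else load('s2'); w=grab('wrist','w3')
a=cv2.resize(c['frame'][180:340,230:410],(450,400),interpolation=cv2.INTER_CUBIC); b=cv2.resize(w['frame'][100:480,160:500],(350,400))
cv2.imwrite('pics/c3.png',np.hstack([a,b])[:,:,::-1])
E
```

```text
(no output)
```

View pics/c3.png

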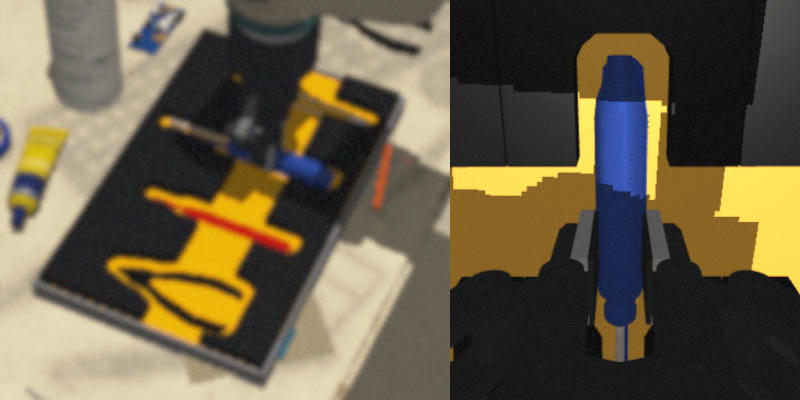

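The driver sits centred in its cut-out, with the handle down on the floor in the channel. I'll ease off the pressure, release and lift.

Emit:
arm_command([
  [1, [0, 0, -2], [0, 0, 0]],
  [1, [0, 0, -4], [0, 0, 0]],
  [1, [0, 0, -6], [0, 0, 0]],
  [0.3, [0, 0, -6], [0, 0, 0]],
  [0.3, [0, 0, -6], [0, 0, 0]],
  [0.3, [0, 0, -6], [0, 0, 0]],
  [0.3, [0, 0, -10], [0, 0, 0]],
  [0.3, [0, 0, -40], [0, 0, 0]],
  [0.3, [0, 0, -80], [0, 0, 0]],
  [0.0, [0, 0, -120], [0, 0, 0]],
])

```text
time: 8.35
eef_pos: [0.5122, -0.0044, 0.1593]
orientation: [-0.022, 1.0, 0.0, -0.001]
ft_force: [0.8, -0.4, 0.1]
width: 0.0421
grip_force: 0.0
```

```bash
python3 - <<'E'
from h import *
s=bot.sense(); print(s['time'],s['eef_pos']); c=grab('wrist','w4'); d=grab('scene','s4')
a=cv2.resize(d['frame'][180:340,230:410],(450,400),interpolation=cv2.INTER_CUBIC); b=cv2.resize(c['frame'][100:480,160:500],(350,400))
cv2.imwrite('pics/c4.png',np.hstack([a,b])[:,:,::-1])
go((.510,.2965,.12,-9.2),(.510,.2965,.029,-9.2))
E
```

```text
8.35 [ 0.51216537 -0.00443216  0.15930442]
go [-7.2, 301.1, 44.6] [-0.0, 0.011, 0.204]
go [-6.2, 301.2, 135.6] [-0.0, 0.011, 0.204]
```

View pics/c4.png

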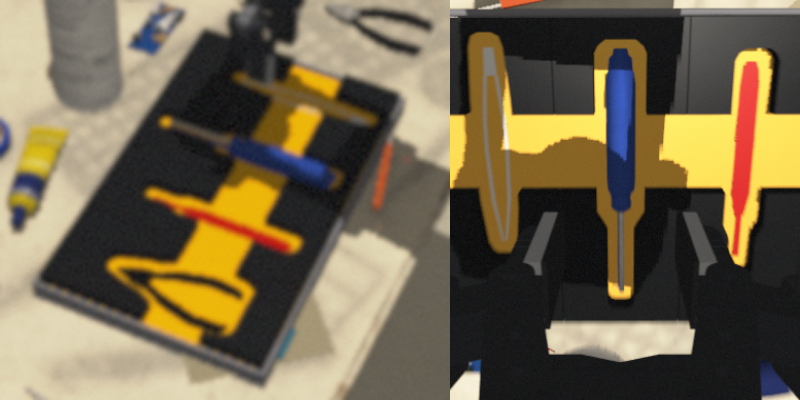

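The blue driver lies in its cut-out with the blade away from the robot. Red driver next.

Emit:
arm_command([
  [-0.3, [-1, 45, 0], [0, 0, 0.03]],
  [-0.3, [-2, 92, 0], [0, 0, 0.07]],
  [-0.3, [-3, 140, 0], [0, 0, 0.1]],
  [-0.3, [-4, 188, 5], [0, 0, 0.14]],
  [-0.3, [-5, 235, 15], [0, 0, 0.17]],
  [-0.3, [-6, 275, 35], [0, 0, 0.204]],
  [-0.3, [-6, 301, 60], [0, 0, 0.204]],
  [-0.3, [-6, 301, 95], [0, 0, 0.204]],
  [-0.3, [-6, 301, 120], [0, 0, 0.204]],
  [-0.3, [-6, 301, 131], [0, 0, 0.204]],
])

```text
time: 9.45
eef_pos: [0.5038, 0.2959, 0.0236]
orientation: [0.08, 0.997, -0.001, -0.003]
ft_force: [-0.1, -0.2, -0.8]
width: 0.0559
grip_force: 0.0
```

Emit:
arm_command([
  [-0.3, [0, 0, 2], [0, 0, 0]],
  [-0.3, [0, 0, 4], [0, 0, 0]],
  [1, [0, 0, 4], [0, 0, 0]],
  [1, [0, 0, 4], [0, 0, 0]],
  [1, [0, 0, 4], [0, 0, 0]],
  [1, [0, 0, 4], [0, 0, 0]],
  [1, [0, 0, 4], [0, 0, 0]],
  [1, [0, 0, 4], [0, 0, 0]],
  [1, [0, 0, 4], [0, 0, 0]],
  [1, [0, 0, 4], [0, 0, 0]],
])

```text
time: 10.45
eef_pos: [0.5069, 0.2967, 0.0255]
orientation: [0.08, 0.997, 0.001, 0.002]
ft_force: [-0.6, -2.2, 6.1]
width: 0.0096
grip_force: 41.4
```

Emit:
arm_command([
  [1, [0, 0, -10], [0, 0, 0]],
  [1, [0, 0, -35], [0, 0, 0]],
  [1, [0, 0, -65], [0, 0, 0]],
  [1, [0, 0, -90], [0, 0, 0]],
  [1, [0, 0, -100], [0, 0, 0]],
  [1, [0, 0, -100], [0, 0, 0]],
  [1, [0, 0, -100], [0, 0, 0]],
  [1, [0, 0, -100], [0, 0, 0]],
  [1, [0, 0, -100], [0, 0, 0]],
  [1, [0, 0, -100], [0, 0, 0]],
])

```text
time: 11.45
eef_pos: [0.5054, 0.2964, 0.1224]
orientation: [0.08, 0.997, -0.0, -0.001]
ft_force: [-0.2, 0.4, -0.7]
width: 0.0098
grip_force: 39.1
```

```bash
python3 - <<'E'
from h import *
s=bot.sense(); print(s['time'],s['eef_pos'],s['width']); w=grab('wrist','w5')
M=R.from_quat(s['orientation'])
m=hmask(w['frame'],'red'); b=blob(w['frame'],'red',(280,120,370,440)); print(b['e'],b['area'])
for p in b['e']: print('red end rel',M.inv().apply(onz(w,p,s['eef_pos'][2]-.0195)-s['eef_pos'])*1000)
go((.506,.0755,.12,2.5),(.506,.0755,.0405,2.5))
E
```

```text
11.45 [0.50537752 0.29637859 0.12238134] 0.009785176272291403
[array([324.55654743, 434.00036205]), array([324.5910003 , 188.99909644])] 5895.5
red end rel [-48.69374235  -1.0010059   19.44070561]
red end rel [53.0970265  -0.93339623 19.56633029]
go [-35.9, -218.0, 2.7] [-0.0, -0.001, -0.204]
go [-36.0, -217.9, 82.2] [-0.0, -0.001, -0.204]
```

Emit:
arm_command([
  [1, [-4, -25, 0], [0, 0, -0.02]],
  [1, [-11, -65, 0], [0, 0, -0.06]],
  [1, [-18, -108, 0], [0, 0, -0.1]],
  [1, [-25, -150, 0], [0, 0, -0.14]],
  [1, [-32, -192, 0], [0, 0, -0.18]],
  [1, [-36, -218, 5], [0, 0, -0.204]],
  [1, [-36, -218, 20], [0, 0, -0.204]],
  [1, [-36, -218, 40], [0, 0, -0.204]],
  [1, [-36, -218, 55], [0, 0, -0.204]],
  [1, [-36, -218, 68], [0, 0, -0.204]],
])

```text
time: 12.5
eef_pos: [0.506, 0.0754, 0.0543]
orientation: [-0.021, 1.0, 0.0, -0.0]
ft_force: [0.3, -0.6, 0.1]
width: 0.0097
grip_force: 39.1
```

Emit:
arm_command([
  [1, [0, 0, 5], [0, 0, 0]],
  [1, [0, 0, 10], [0, 0, 0]],
  [1, [0, 0, 14], [0, 0, 0]],
  [1, [0, 0, 14], [0, 0, 0]],
  [1, [0, 0, 14], [0, 0, 0]],
  [1, [0, 0, 14], [0, 0, 0]],
  [1, [0, 0, 14], [0, 0, 0]],
  [1, [0, 0, 14], [0, 0, 0]],
  [1, [0, 0, 14], [0, 0, 0]],
  [1, [0, 0, 14], [0, 0, 0]],
])

```text
time: 13.5
eef_pos: [0.5069, 0.0757, 0.0425]
orientation: [-0.022, 1.0, 0.0, 0.001]
ft_force: [-1.5, -0.7, 5.6]
width: 0.0098
grip_force: 42.2
```

Emit:
arm_command([
  [0.3, [0, 0, 0], [0, 0, 0]],
  [0.3, [0, 0, 0], [0, 0, 0]],
  [0.3, [0, 0, 0], [0, 0, 0]],
  [0.3, [0, 0, -3], [0, 0, 0]],
  [0.3, [0, 0, -30], [0, 0, 0]],
  [0.3, [0, 0, -70], [0, 0, 0]],
  [-0.5, [0, 0, -115], [0, 0, 0]],
  [-1, [0, 0, -160], [0, 0, 0]],
  [-1, [0, 0, -160], [0, 0, 0]],
  [-1, [0, 0, -160], [0, 0, 0]],
])

```text
time: 14.5
eef_pos: [0.5066, 0.0756, 0.2022]
orientation: [-0.022, 1.0, 0.0, 0.001]
ft_force: [0.8, -0.4, -0.9]
width: 0.0848
grip_force: 0.0
```

```bash
python3 - <<'E'
from h import *
s=bot.sense(); print(s['time'],s['eef_pos']); c=grab('wrist','w6')
b=blob(c['frame'],'red',(280,60,370,320)); print(b['e'],[onz(c,p,.0215) for p in b['e']],b['area'])
go((.43,-.27,.25,2))
E
```

```text
14.5 [0.50663002 0.07557058 0.20223936]
[array([325.0673952 , 155.98616066]), array([325.50637065, 285.00848497])] [array([0.45337633, 0.07273743, 0.0215    ]), array([0.55419722, 0.07742977, 0.0215    ])] 1635.5
go [90.9, -341.9, -49.3] [0.0, -0.001, 0.008]
```

Emit:
arm_command([
  [-1, [8, -30, -5], [0, 0, 0]],
  [-1, [18, -70, -12], [0, 0, 0]],
  [-1, [30, -115, -18], [0, 0, 0]],
  [-1, [42, -160, -25], [0, 0, 0]],
  [-1, [54, -205, -31], [0, 0, 0]],
  [-1, [66, -250, -38], [0, 0, 0]],
  [-1, [78, -295, -44], [0, 0, 0]],
  [-1, [91, -342, -49], [0, 0, 0]],
  [-1, [91, -342, -49], [0, 0, 0]],
  [-1, [91, -342, -49], [0, 0, 0]],
])

```text
time: 15.55
eef_pos: [0.4294, -0.2705, 0.2482]
orientation: [-0.02, 1.0, 0.001, -0.001]
ft_force: [0.0, 0.1, -0.7]
width: 0.0856
grip_force: 0.0
```

```bash
python3 - <<'E'
from h import *
c=grab('wrist','w7'); s=bot.sense(); print(s['time'],s['eef_pos'],s['qpos'][5])
E
```

```text
15.6 [ 0.42982526 -0.26953561  0.24849665] -2.2466678240332665
```

View pics/w7.png

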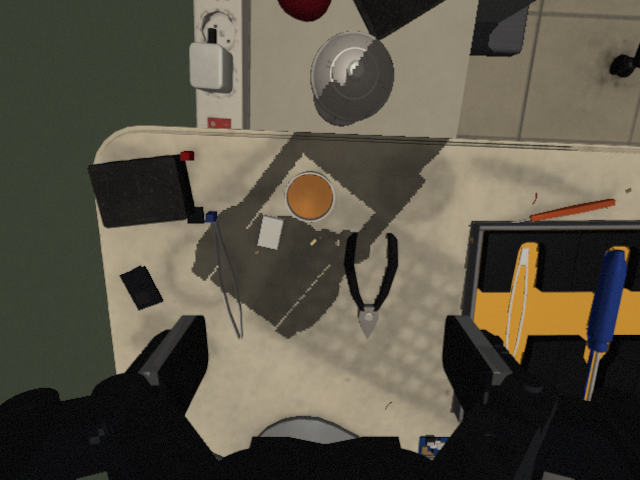

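The wrist view shows the cutters at (371,285) with the tip at (369,336), the tin at (310,196), the cube at (270,232), and the tweezers from (215,220) to (241,338). The filled blue cut-out is at (605,300).

```bash
python3 - <<'E'
from h import *
w=load('w7');w2=load('w2');im=w['frame']
print('tip',tri(w,(369,337),w2,(123.5,298.5)))
m=((im.max(2)<45)*255).astype(np.uint8); a=blob(im,m,(335,222,405,325)); 
m2=((w2['frame'].max(2)<60)*255).astype(np.uint8); b=blob(w2['frame'],m2,(80,190,150,285))
print(a['area'],b['area'],tri(w,a['c'],w2,b['c']))
for r in range(238,306,8):
    q=np.where(m[r,335:405])[0]+335
    if len(q): l,rr=onz(w,(q.min(),r),.009),onz(w,(q.max()+1,r),.009); print(r,q.min(),q.max()+1,np.round((l+rr)/2,4)[:2],np.round(np.linalg.norm(l-rr),4))
print('tip',onz(w,(369,337),.006),'butts',onz(w,(350,233),.009),onz(w,(391,234),.009))
go((.485,-.225,.08,2),(.485,-.225,.027,2))
cv2.imwrite('pics/c5.png',cv2.resize(im[190:350,170:280][:,:,::-1],None,fx=3.5,fy=3.5,interpolation=cv2.INTER_CUBIC))
E
```

```text
tip (array([ 0.55410486, -0.22136598,  0.00771904]), np.float64(0.0005990545087436338))
619.5 645.5 (array([ 0.48359185, -0.24268376,  0.00523783]), np.float64(0.0015971408076908937))
238 347 396 [ 0.4511 -0.2266] 0.0453
246 346 397 [ 0.4588 -0.226 ] 0.0474
254 345 397 [ 0.4666 -0.2259] 0.0486
262 343 398 [ 0.4745 -0.2258] 0.0517
270 345 396 [ 0.4824 -0.2252] 0.0482
278 347 393 [ 0.4905 -0.2251] 0.0438
286 350 391 [ 0.4986 -0.224 ] 0.0393
294 351 388 [ 0.5069 -0.2244] 0.0356
302 356 383 [ 0.5153 -0.2238] 0.0262
tip [ 0.55470995 -0.22110441  0.006     ] butts [ 0.4471489 -0.246683   0.009    ] [ 0.44658919 -0.20888805  0.009     ]
go [-57.4, 41.7, 168.5] [0.002, -0.002, 0.008]
go [-57.5, 41.6, 221.5] [0.002, -0.002, 0.008]
```

View pics/c5.png

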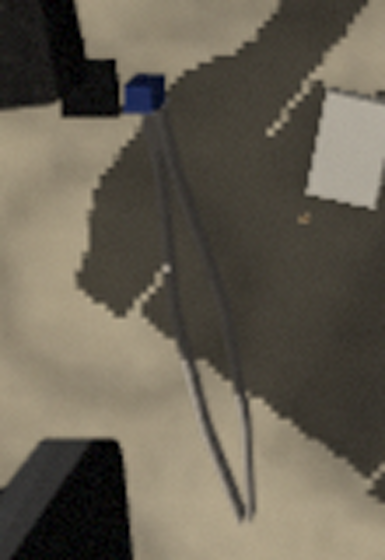

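The crop shows the tweezers' joined end at wrist pixel (214,220) and the tips at (241,338), pointing away from the robot. A small blue block lies near the back end. Grasping the cutters now.

Emit:
arm_command([
  [-1, [-10, 10, 25], [0, 0, 0]],
  [-1, [-24, 20, 65], [0, 0, 0.008]],
  [-1, [-42, 32, 105], [0, 0, 0]],
  [-1, [-57, 42, 140], [0, 0, -0.01]],
  [-1, [-57, 42, 170], [0, 0, -0.01]],
  [-1, [-57, 42, 195], [0, 0, -0.01]],
  [-1, [-57, 42, 212], [0, 0, -0.01]],
  [-1, [-57, 42, 220], [0, 0, -0.01]],
  [-1, [-57, 42, 220], [0, 0, -0.01]],
  [-1, [-57, 42, 220], [0, 0, -0.01]],
])

```text
time: 16.6
eef_pos: [0.4858, -0.2252, 0.031]
orientation: [-0.027, 1.0, -0.0, 0.0]
ft_force: [0.2, 0.2, 0.3]
width: 0.0851
grip_force: 0.0
```

Emit:
arm_command([
  [1, [0, 0, 0], [0, 0, 0]],
  [1, [0, 0, 0], [0, 0, 0]],
  [1, [0, 0, 0], [0, 0, 0]],
  [1, [0, 0, 0], [0, 0, 0]],
  [1, [0, 0, 0], [0, 0, 0]],
  [1, [0, 0, 0], [0, 0, 0]],
  [1, [0, 0, -5], [0, 0, 0]],
  [1, [0, 0, -25], [0, 0, 0]],
  [1, [0, 0, -55], [0, 0, 0]],
  [1, [0, 0, -85], [0, 0, 0]],
], squeeze=50)

```text
time: 17.6
eef_pos: [0.4847, -0.2252, 0.1157]
orientation: [-0.027, 1.0, 0.001, -0.001]
ft_force: [-0.6, -0.3, 0.8]
width: -0.0
grip_force: 0.0
```

```bash
python3 - <<'E'
from h import *
c=grab('wrist','w8'); s=bot.sense(); print(s['time'],s['eef_pos'],s['width'],s['grip_force'])
cv2.imwrite('pics/c6.png',c['frame'][100:480,150:500,::-1])
go((.5054,.1555,.13,2.5),(.5054,.1555,.042,2.5))
E
```

```text
17.65 [ 0.48702841 -0.22649612  0.12188422] 6.379190430436315e-05 0.0
go [-38.7, 380.4, -9.2] [-0.004, 0.006, 0.01]
go [-38.2, 380.8, 78.8] [-0.004, 0.006, 0.01]
```

View pics/c6.png

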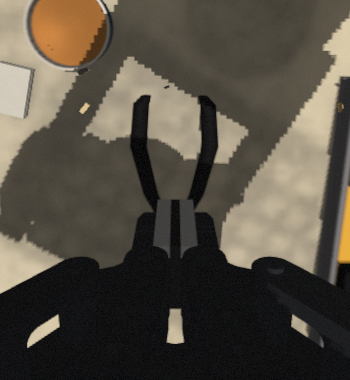

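The fingers swept over the top of the cutters, because the pads sit higher while they are open. I'll re-measure the cutters and go lower.

```bash
python3 - <<'E'
from h import *
w=load('w8');im=w['frame']
m=((im.max(2)<45)*255).astype(np.uint8)
for r in (198,205,215,225,235,245,260,275,290):
    q=np.where(m[r,270:380])[0]+270
    if len(q): l,rr=onz(w,(q.min(),r),.009),onz(w,(q.max()+1,r),.009); print(r,q.min(),q.max()+1,np.round((l+rr)/2,4)[:2],np.round(np.linalg.norm(l-rr),4))
print(onz(w,(292,195),.009),onz(w,(357,195),.009))
s=bot.sense();print(s['eef_pos'])
go((.4856,-.2255,.0215,3))
E
```

```text
198 290 360 [ 0.4492 -0.2276] 0.0395
205 284 366 [ 0.4532 -0.2274] 0.0465
215 283 366 [ 0.4589 -0.2274] 0.0474
225 282 367 [ 0.4648 -0.2271] 0.0489
235 281 367 [ 0.4708 -0.227 ] 0.0499
245 280 368 [ 0.4768 -0.2267] 0.0514
260 284 363 [ 0.486  -0.2265] 0.0467
275 289 359 [ 0.4954 -0.2257] 0.0418
290 293 355 [ 0.505  -0.2252] 0.0375
[ 0.44844011 -0.24625671  0.009     ] [ 0.44651329 -0.20968845  0.009     ]
[ 0.48702841 -0.22649612  0.12188422]
go [2.0, 1.4, 100.4] [-0.004, 0.006, 0.001]
```

Emit:
arm_command([
  [-1, [0, 0, 0], [0, 0, 0]],
  [-1, [0, 0, 0], [0, 0, 0]],
  [-1, [0, 0, 0], [0, 0, 0]],
  [-1, [0, 0, 0], [0, 0, 0]],
  [-1, [0, 0, 0], [0, 0, 0]],
  [-1, [0, 0, 0], [0, 0, 0]],
  [-1, [0, 0, 0], [0, 0, 0]],
  [-1, [0, 0, 0], [0, 0, 0]],
  [-1, [0, 0, 0], [0, 0, 0]],
  [-1, [0, 0, 0], [0, 0, 0]],
])

```text
time: 18.65
eef_pos: [0.4853, -0.2256, 0.1153]
orientation: [-0.027, 1.0, 0.0, 0.0]
ft_force: [0.4, -0.4, -0.5]
width: 0.0857
grip_force: 0.0
```

```bash
python3 - <<'E'
from h import *
go((.4856,-.2253,.0215,3)); print(bot.sense()['width'])
E
```

```text
go [-0.3, 0.3, 93.8] [0.0, 0.0, 0.001]
0.08565987189978393
```

Emit:
arm_command([
  [-1, [0, 0, 30], [0, 0, 0]],
  [-1, [0, 0, 60], [0, 0, 0]],
  [-1, [0, 0, 80], [0, 0, 0]],
  [-1, [0, 0, 90], [0, 0, 0]],
  [-1, [0, 0, 94], [0, 0, 0]],
  [-1, [0, 0, 94], [0, 0, 0]],
  [0.1, [0, 0, 94], [0, 0, 0]],
  [0.1, [0, 0, 94], [0, 0, 0]],
  [0.4, [0, 0, 94], [0, 0, 0]],
  [0.4, [0, 0, 94], [0, 0, 0]],
])

```text
time: 19.65
eef_pos: [0.4859, -0.2259, 0.0228]
orientation: [-0.027, 1.0, -0.0, 0.001]
ft_force: [-1.5, 2.0, 6.6]
width: 0.0482
grip_force: 50.4
```

Emit:
arm_command([
  [0.6, [0, 0, 0], [0, 0, 0]],
  [0.6, [0, 0, 0], [0, 0, 0]],
  [0.6, [0, 0, 0], [0, 0, 0]],
  [0.6, [0, 0, 0], [0, 0, 0]],
  [0.6, [0, 0, 0], [0, 0, 0]],
  [0.6, [0, 0, -5], [0, 0, 0]],
  [0.6, [0, 0, -20], [0, 0, 0]],
  [0.6, [0, 0, -50], [0, 0, 0]],
  [0.6, [0, 0, -80], [0, 0, 0]],
  [0.6, [0, 0, -80], [0, 0, 0]],
])

```text
time: 20.65
eef_pos: [0.4877, -0.2269, 0.1074]
orientation: [-0.027, 1.0, -0.002, 0.004]
ft_force: [-0.5, 0.3, -0.5]
width: 0.0481
grip_force: 51.8
```

```bash
python3 - <<'E'
from h import *
s=bot.sense();print(s['eef_pos'])
go((.5056,.1525,.12,2.5),(.5056,.1525,.05,2.5))
E
```

```text
[ 0.48767923 -0.22688673  0.10738329]
go [-38.2, 377.8, -14.2] [-0.005, 0.008, 0.01]
go [-37.6, 378.2, 55.8] [-0.005, 0.008, 0.01]
```

Emit:
arm_command([
  [0.6, [-3, 25, -10], [0, 0, 0]],
  [0.6, [-7, 65, -20], [0, 0, 0]],
  [0.6, [-12, 110, -20], [0, 0, 0.01]],
  [0.6, [-16, 155, -20], [0, 0, 0.01]],
  [0.6, [-21, 200, -20], [0, 0, 0.01]],
  [0.6, [-26, 245, -20], [0, 0, 0.01]],
  [0.6, [-31, 290, -20], [0, 0, 0.01]],
  [0.6, [-35, 330, -20], [0, 0, 0.01]],
  [0.6, [-38, 360, -20], [0, 0, 0.01]],
  [0.6, [-40, 376, -20], [0, 0, 0.01]],
])

```text
time: 21.65
eef_pos: [0.5049, 0.1542, 0.1214]
orientation: [-0.023, 1.0, 0.0, -0.0]
ft_force: [-0.2, -0.3, -1.3]
width: 0.048
grip_force: 51.9
```

Emit:
arm_command([
  [0.6, [0, 0, 5], [0, 0, 0]],
  [0.6, [0, 0, 15], [0, 0, 0]],
  [0.6, [0, 0, 28], [0, 0, 0]],
  [0.6, [0, 0, 40], [0, 0, 0]],
  [0.6, [0, 0, 52], [0, 0, 0]],
  [0.6, [0, 0, 62], [0, 0, 0]],
  [0.6, [0, 0, 62], [0, 0, 0]],
  [0.6, [0, 0, 62], [0, 0, 0]],
  [0.6, [0, 0, 62], [0, 0, 0]],
  [0.6, [0, 0, 62], [0, 0, 0]],
])

```text
time: 22.65
eef_pos: [0.5057, 0.1521, 0.06]
orientation: [-0.022, 1.0, 0.0, 0.001]
ft_force: [0.2, -0.5, -0.8]
width: 0.048
grip_force: 51.9
```

```bash
python3 - <<'E'
from h import *
c=grab('wrist','w9'); s=bot.sense();print(s['time'],s['eef_pos'],s['ft_force'],s['width'])
cv2.imwrite('pics/c7.png',c['frame'][100:480,130:520,::-1])
go((.5056,.1525,.041,2.5))
E
```

```text
22.7 [0.50558874 0.1521129  0.05992243] [ 0.32528742 -0.09979963 -0.69160527] 0.047919916254789315
go [-0.0, 0.4, 18.9] [0.0, 0.001, -0.0]
```

View pics/c7.png

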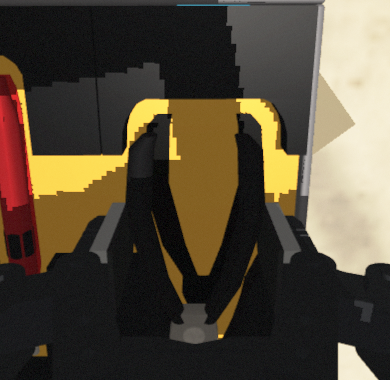

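The cutters are aligned over their cut-out: butts at crop columns 135–265, cut-out 125–282. Lowering.

Emit:
arm_command([
  [0.6, [0, 0, 5], [0, 0, 0]],
  [0.6, [0, 0, 10], [0, 0, 0]],
  [0.6, [0, 0, 14], [0, 0, 0]],
  [0.6, [0, 0, 17], [0, 0, 0]],
  [0.6, [0, 0, 19], [0, 0, 0]],
  [0.6, [0, 0, 20], [0, 0, 0]],
  [0.6, [0, 0, 20], [0, 0, 0]],
  [0.6, [0, 0, 20], [0, 0, 0]],
  [0.6, [0, 0, 20], [0, 0, 0]],
  [0.6, [0, 0, 20], [0, 0, 0]],
])

```text
time: 23.7
eef_pos: [0.5055, 0.152, 0.0399]
orientation: [-0.022, 1.0, 0.0, 0.0]
ft_force: [-2.9, -1.6, 6.1]
width: 0.0482
grip_force: 52.2
```

Emit:
arm_command([
  [-0.3, [0, 0, 0], [0, 0, 0]],
  [-0.3, [0, 0, 0], [0, 0, 0]],
  [-0.3, [0, 0, 0], [0, 0, 0]],
  [-0.3, [0, 0, -3], [0, 0, 0]],
  [-0.3, [0, 0, -15], [0, 0, 0]],
  [-0.3, [0, 0, -45], [0, 0, 0]],
  [-0.3, [0, 0, -90], [0, 0, 0]],
  [-0.3, [0, 0, -135], [0, 0, 0]],
  [-0.3, [0, 0, -170], [0, 0, 0]],
  [-0.3, [0, 0, -170], [0, 0, 0]],
])

```text
time: 24.7
eef_pos: [0.5074, 0.1525, 0.2169]
orientation: [-0.022, 1.0, 0.001, 0.006]
ft_force: [0.1, 1.4, 0.4]
width: 0.0555
grip_force: 0.0
```

```bash
python3 - <<'E'
from h import *
c=grab('wrist','w10'); d=grab('scene','s10'); s=bot.sense();print(s['time'],s['eef_pos'],s['width'])
cv2.imwrite('pics/c8.png',np.hstack([cv2.resize(d['frame'][180:340,230:410],(428,380)),c['frame'][60:440,130:500]])[:,:,::-1])
# tweezers from w7
w=load('w7'); 
b,t=onz(w,(214.3,220.5),.004),onz(w,(240.6,338.3),.004); print(b,t,np.linalg.norm(b-t),np.degrees(np.arctan2(*(t-b)[1::-1])),(b+t)/2)
w2=load('w2'); print('tri tip w7/w2', tri(w,(240.6,338.3),w2,(7,295)))
E
```

```text
24.8 [0.50551668 0.15203371 0.21069629] 0.05563540443804259
[ 0.44152962 -0.37226603  0.004     ] [ 0.5623515  -0.35028296  0.004     ] 0.1228054602640314 10.311937837897696 [ 0.50194056 -0.3612745   0.004     ]
tri tip w7/w2 (array([ 0.56182822, -0.35022507,  0.00361862]), np.float64(0.0012943358903838586))
```

View pics/c8.png

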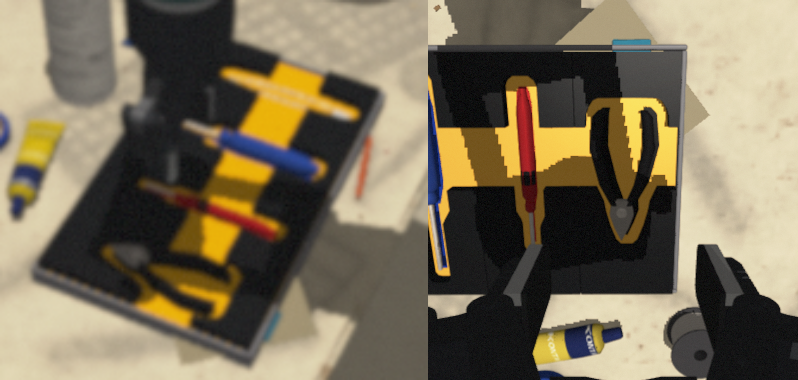

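The cutters are seated with their jaws away from the robot. Tweezers next.

```bash
python3 - <<'E'
from h import *
go((.5005,-.3615,.15,10.3),(.5005,-.3615,.027,10.3))
E
```

```text
go [27.3, -512.9, 60.3] [0.0, 0.003, -0.137]
go [27.6, -512.9, 183.3] [0.0, 0.003, -0.137]
```

Emit:
arm_command([
  [-0.3, [2, -30, 0], [0, 0, 0]],
  [-0.3, [4, -75, 0], [0, 0, -0.02]],
  [-0.3, [6, -120, 0], [0, 0, -0.04]],
  [-0.3, [9, -165, 0], [0, 0, -0.06]],
  [-0.3, [11, -212, 0], [0, 0, -0.08]],
  [-0.3, [14, -260, 5], [0, 0, -0.1]],
  [-0.3, [17, -308, 15], [0, 0, -0.12]],
  [-0.3, [19, -356, 25], [0, 0, -0.137]],
  [-0.3, [22, -404, 35], [0, 0, -0.137]],
  [-0.3, [24, -450, 45], [0, 0, -0.137]],
])

```text
time: 25.8
eef_pos: [0.4995, -0.3003, 0.162]
orientation: [-0.09, 0.996, 0.001, -0.001]
ft_force: [0.2, 0.7, 0.3]
width: 0.0552
grip_force: 0.0
```

```bash
python3 - <<'E'
from h import *
print(bot.sense()['eef_pos'],bot.sense()['qpos'][5])
go((.5005,-.3615,.1,10.3),(.5005,-.3615,.027,10.3))
E
```

```text
[ 0.49951834 -0.30026459  0.16200823] -2.355309109757163
go [9.9, -60.6, 61.9] [0.002, -0.002, 0.0]
go [9.7, -60.7, 134.9] [0.002, -0.002, 0.0]
```

Emit:
arm_command([
  [-0.3, [4, -20, 15], [0, 0, 0]],
  [-0.3, [8, -42, 35], [0, 0, 0]],
  [-0.3, [12, -62, 65], [0, 0, 0]],
  [-0.3, [12, -62, 95], [0, 0, 0]],
  [-0.3, [12, -62, 105], [0, 0, 0]],
  [-0.3, [12, -62, 105], [0, 0, 0]],
  [-0.3, [12, -62, 105], [0, 0, 0]],
  [-0.3, [12, -62, 105], [0, 0, 0]],
  [-0.3, [12, -62, 105], [0, 0, 0]],
  [-0.3, [12, -62, 105], [0, 0, 0]],
])

```text
time: 26.8
eef_pos: [0.5005, -0.3619, 0.0604]
orientation: [-0.09, 0.996, -0.001, 0.001]
ft_force: [0.0, -0.8, -0.2]
width: 0.0555
grip_force: 0.0
```

```bash
python3 - <<'E'
from h import *
c=grab('wrist','w11'); s=bot.sense();print(s['time'],s['eef_pos'])
cv2.imwrite('pics/c9.png',cv2.resize(c['frame'][60:480,120:520,::-1],(571,600)))
go((.5005,-.3615,.027,10.3))
E
```

```text
26.85 [ 0.50032721 -0.36184901  0.06010491]
go [-0.2, 0.3, 33.1] [-0.001, 0.001, 0.001]
```

View pics/c9.png

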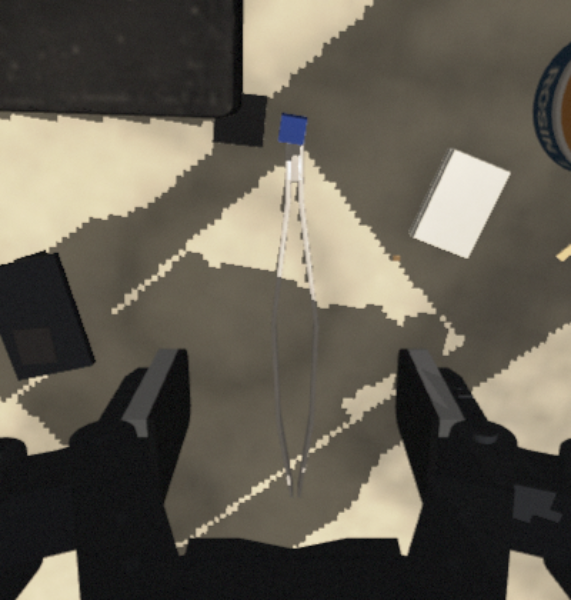

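The tweezers are centred between the fingers at crop column 295. The back end is at row 145 and the tips at row 493. Grasping.

Emit:
arm_command([
  [-0.3, [0, 0, 12], [0, 0, 0]],
  [-0.3, [0, 0, 24], [0, 0, 0]],
  [-0.3, [0, 0, 31], [0, 0, 0]],
  [-0.3, [0, 0, 33.5], [0, 0, 0]],
  [-0.3, [0, 0, 33.5], [0, 0, 0]],
  [1, [0, 0, 33.5], [0, 0, 0]],
  [1, [0, 0, 33.5], [0, 0, 0]],
  [1, [0, 0, 33.5], [0, 0, 0]],
  [1, [0, 0, 33.5], [0, 0, 0]],
  [1, [0, 0, 33.5], [0, 0, 0]],
], squeeze=35)

```text
time: 27.85
eef_pos: [0.5003, -0.362, 0.0264]
orientation: [-0.09, 0.996, -0.0, 0.0]
ft_force: [-0.9, 0.3, 2.0]
width: 0.0136
grip_force: 34.5
```

Emit:
arm_command([
  [1, [0, 0, 0], [0, 0, 0]],
  [1, [0, 0, 0], [0, 0, 0]],
  [1, [0, 0, 0], [0, 0, 0]],
  [1, [0, 0, 0], [0, 0, 0]],
  [1, [0, 0, -5], [0, 0, 0]],
  [1, [0, 0, -20], [0, 0, 0]],
  [1, [0, 0, -50], [0, 0, 0]],
  [1, [0, 0, -80], [0, 0, 0]],
  [1, [0, 0, -100], [0, 0, 0]],
  [1, [0, 0, -100], [0, 0, 0]],
])

```text
time: 28.85
eef_pos: [0.5013, -0.3628, 0.1305]
orientation: [-0.09, 0.996, -0.002, 0.003]
ft_force: [0.8, 0.2, 0.0]
width: 0.0132
grip_force: 34.2
```

```bash
python3 - <<'E'
from h import *
c=grab('wrist','w12'); s=bot.sense();print(s['time'],s['eef_pos'],s['width'],s['grip_force'])
w=load('w11'); print(onz(w,(326.5,161.5),.004),onz(w,(326.5,405),.004))
cv2.imwrite('pics/c10.png',c['frame'][100:480,150:500,::-1])
go((.516,-.0842,.12,2.5))
E
```

```text
28.9 [ 0.50060684 -0.36222923  0.12787616] 0.013167907806531645 34.16086740864557
[ 0.44179051 -0.37256224  0.004     ] [ 0.56268858 -0.35039571  0.004     ]
go [-65.0, 270.8, 7.3] [-0.002, 0.003, 0.137]
```

View pics/c10.png

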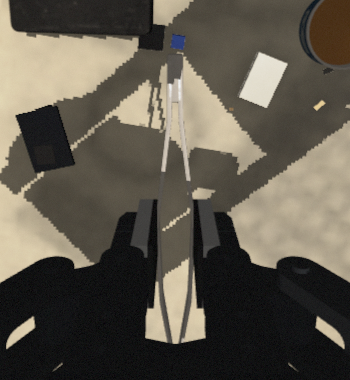

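Emit:
arm_command([
  [1, [-6, 25, 0], [0, 0, 0.01]],
  [1, [-15, 62, 0], [0, 0, 0.03]],
  [1, [-25, 104, 0], [0, 0, 0.05]],
  [1, [-35, 146, 0], [0, 0, 0.07]],
  [1, [-45, 188, 0], [0, 0, 0.1]],
  [1, [-55, 230, 0], [0, 0, 0.12]],
  [1, [-62, 258, 0], [0, 0, 0.137]],
  [1, [-65, 271, 10], [0, 0, 0.137]],
  [1, [-65, 271, 30], [0, 0, 0.137]],
  [1, [-65, 271, 50], [0, 0, 0.137]],
])

```text
time: 29.9
eef_pos: [0.5147, -0.0833, 0.0737]
orientation: [-0.022, 1.0, 0.0, -0.001]
ft_force: [-0.3, 0.4, -0.3]
width: 0.0133
grip_force: 34.2
```

Emit:
arm_command([
  [1, [0, 0, 10], [0, 0, 0]],
  [1, [0, 0, 15], [0, 0, 0]],
  [1, [0, 0, 15], [0, 0, 0]],
  [1, [0, 0, 15], [0, 0, 0]],
  [1, [0, 0, 15], [0, 0, 0]],
  [1, [0, 0, 15], [0, 0, 0]],
  [1, [0, 0, 15], [0, 0, 0]],
  [1, [0, 0, 15], [0, 0, 0]],
  [1, [0, 0, 15], [0, 0, 0]],
  [1, [0, 0, 15], [0, 0, 0]],
])

```text
time: 30.9
eef_pos: [0.5154, -0.0835, 0.0608]
orientation: [-0.022, 1.0, 0.0, 0.0]
ft_force: [0.8, -0.6, -0.5]
width: 0.0136
grip_force: 34.2
```

```bash
python3 - <<'E'
from h import *
s=bot.sense();print(s['time'],s['eef_pos'],s['width'],s['ft_force'])
go((.516,-.0842,.042,2.5))
E
```

```text
30.9 [ 0.51539549 -0.08351888  0.06080311] 0.013565564243994983 [ 0.7928145  -0.62560161 -0.50347374]
go [-0.6, -0.7, 18.8] [0.0, 0.0, -0.0]
```

Emit:
arm_command([
  [1, [0, 0, 5], [0, 0, 0]],
  [1, [0, 0, 10], [0, 0, 0]],
  [1, [0, 0, 14], [0, 0, 0]],
  [1, [0, 0, 17], [0, 0, 0]],
  [1, [0, 0, 18], [0, 0, 0]],
  [1, [0, 0, 18.5], [0, 0, 0]],
  [1, [0, 0, 18.5], [0, 0, 0]],
  [1, [0, 0, 18.5], [0, 0, 0]],
  [1, [0, 0, 18.5], [0, 0, 0]],
  [1, [0, 0, 18.5], [0, 0, 0]],
])

```text
time: 31.9
eef_pos: [0.5156, -0.0836, 0.0434]
orientation: [-0.022, 1.0, -0.0, 0.0]
ft_force: [-4.8, 0.9, 9.3]
width: 0.0131
grip_force: 35.2
```

Emit:
arm_command([
  [0.3, [0, 0, 0], [0, 0, 0]],
  [0.3, [0, 0, 0], [0, 0, 0]],
  [0.3, [0, 0, 0], [0, 0, 0]],
  [0.3, [0, 0, -3], [0, 0, 0]],
  [0.3, [0, 0, -20], [0, 0, 0]],
  [0.3, [0, 0, -55], [0, 0, 0]],
  [0.3, [5, 0, -100], [0, 0, 0]],
  [0.3, [30, 20, -145], [0, 0, 0]],
  [0.3, [60, 40, -190], [0, 0, 0]],
  [0.3, [80, 60, -220], [0, 0, 0]],
])

```text
time: 32.9
eef_pos: [0.4338, -0.0285, 0.2612]
orientation: [-0.021, 1.0, -0.0, 0.0]
ft_force: [-0.2, 0.8, 0.5]
width: 0.0297
grip_force: 0.0
```

Emit:
arm_command([
  [0.3, [0, 25, 0], [0, 0, 0]],
  [0.3, [0, 25, 0], [0, 0, 0]],
  [0.3, [0, 25, 0], [0, 0, 0]],
  [0.3, [0, 25, 0], [0, 0, 0]],
  [0.3, [0, 25, 0], [0, 0, 0]],
  [0.3, [0, 25, 0], [0, 0, 0]],
  [0.3, [0, 25, 0], [0, 0, 0]],
  [0.3, [0, 25, 0], [0, 0, 0]],
  [0.3, [0, 25, 0], [0, 0, 0]],
  [0.3, [0, 25, 0], [0, 0, 0]],
])

```text
time: 33.9
eef_pos: [0.4338, -0.0038, 0.2593]
orientation: [-0.022, 1.0, 0.0, 0.0]
ft_force: [0.2, 0.2, 0.4]
width: 0.0301
grip_force: 0.0
```

```bash
python3 - <<'E'
from h import *
c=grab('wrist','w13'); s=bot.sense();print(s['time'],s['eef_pos'],s['ft_force'])
E
```

```text
33.95 [ 0.43384123 -0.00379253  0.25933751] [0.06951606 0.43828876 0.18779082]
```

View pics/w13.png

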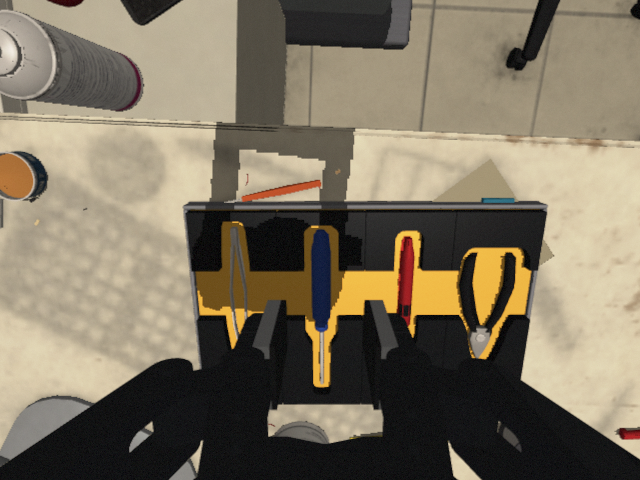

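The final wrist view shows all four tools inside their cut-outs: tweezers at (238,275), blue at (321,300), red at (406,280), cutters at (487,300). Each points away from the robot and the gripper is clear. Handing in.

```bash
python3 -c "
from bench import bot
print(bot.finish_job())"
```

```text
the job is handed in; nothing more can be done
None
```

All four tools are down in their own cut-outs, pointing away from the robot, and the job was handed in at about 34 s of robot time; I never went near the probe or the tin, and the hand-in returned no verdict.

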